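# Index the rotary table by its spokes to the tall post

### The arm

A 6-joint arm with a two-finger parallel gripper is mounted at the origin on a cart in front of the work surface, level with it; the furniture and walls round the work are solid. World frame = base frame: x ahead of the robot, y to its left, z up, the work surface at z = 0. Lengths are in mm, angles in rad, forces in N, time in s.
With the tool pointing down it reaches from about 350 to 1000 mm from the base axis. Payload 7.1 kg.
Tool frame: the origin (TCP) lies between the finger pads; the fingertips stand 11 mm ahead of it and the grasp point (between the pads) lies 8 mm behind it; z points along the fingers, y is the direction in which the jaws open and shut (so a half turn about z gives the same grasp; the last joint's range is limited). The gripper opens to 85 mm and grips with 20 to 120 N. Pads are 22 mm wide; open, the fingers measure 114 mm over their backs; the gripper's body (76 mm by 85 mm) begins 54 mm behind the grasp point. The pads swing forward as they close: fully open they stand 13 mm farther back than shut.
Start: joints at [1.117, 0.423, 1.63, -0, 1.089, -0.019], TCP at [263.236, 566.844, 242.319] pointing down, gripper open.
Joint ranges: [-3, 3], [-0.9, 2.11], [0.09, 2.58], [-1.31, 4.45], [0.11, 2.69], [-2.54, 2.54]. Speed limits (rad/s): [2.39, 2.39, 3.01, 3.14, 3.14, 3.14].

### API

Orientations are given as a rotation vector (axis times angle).
In Python, from station import * gives the robot as it stands. The module is installed in compiled form; this text tells all that it offers.
- The arm moves only by the tool step_arm, never from a script. Its argument "rows" is a list of rows, each an object with "fingers": the closure, from -1 (fully open) to 1 (shut), so that 0 is half open; "translation": the shift along the tool's x, y, z as a fraction of full scale, a list of three; "twist": the turn about the tool's z as a fraction of full scale. In form: [{"fingers": fingers, "translation": [dx, dy, dz], "twist": twist}, ...]. A call has 1 to 12 rows; each row shifts and turns the pose as measured when the row begins, along the tool's axes as they then stand; what a row does not reach is not made up. Full scale, the value 1, is 40 mm for a shift and 360 degrees for a turn. A row lasts 1/8 s, in which the tool goes at most 62.5 mm and 10.7 degrees, less where a joint would pass 70% of its speed; a pose out of reach is approached as far as the arm can. A call with a number of a shift or a turn outside -1 to 1 is refused whole. A call with a gripper value outside its range is refused whole. The fingers move at their own pace and stop on an object; "grip_force" is the grip in N (left out, the last holds). Time passes only in rows, so rows that do not move let the fingers close. It gives the time, the measured TCP pose, the force and the opening at its end, in the units of the state.
- state(): the state, without advancing time (a new reading comes with each control period).
- snapshot(name): name is "scene" or "top" or "wrist"; returns a dict with "img" (400x640x3 uint8, red, green, blue), "range_z" (400x640 float32, mm along the optical axis (not along the pixel's ray), 0 where there is no reading), "camera_matrix" (3x3 intrinsics, pixels), "origin" and "attitude" of the camera in the world. Camera axes: x right, y down, z forward; pixel columns grow to the right and rows downward; lengths in mm; the calibration is good to about 2 mm. A picture is of the moment at which its call begins.
- job_done(): hands the job in, once; it reports no verdict.
The state is a dict: "clock": time; "joint_positions": joint angles; "joint_velocities": joint speeds; "effort": joint torques, N m; "tcp_pos": TCP position; "eef_rot": TCP orientation; "ft_force": force on the tool from outside, world axes, zero at the start; "moment": the same for the moment, N m; "width": opening from 0.0 (shut) to 1.0 (fully open).
Only numpy, scipy, OpenCV 4.12 (cv2) and the standard library are available. Lean on these libraries where they do the work, as an engineer would, in place of code of your own. Each camera call takes 0.05 s, during which the arm holds its last target.

### The job

Turn the head of the small indexing table by pushing gently against one of its spokes with the fingertips closed, until its sharp pointer spoke points at the tall post, then take the hand away. Do not grip or squeeze the spokes; the toothed cutter lying on the table must stay on it and not be lifted, and the loose parts on the bench are to be left alone.

Things in the scene. Friction and masses are not known exactly. Their poses are not given: they have to be found in the camera images.
- index_table: the indexing table: a fixed round base disc 284 mm across, 12 mm thick (bolt heads on it reach 17 mm above the bench), a pedestal, and on that the turning head, 96 mm across, flat top 61 mm above the bench with a 5 mm high locating rim. Origin on the turning axis at bench height; its yaw is arbitrary. From 52 mm off the axis out to the posts it is open down to the disc, apart from the spokes.
- table_centre (a point): the point on the vertical turning axis 53 mm above the bench, the height of the spokes' centre lines. Four level round spokes, 12 mm thick, stick out of the head 90 degrees apart: three end in 20 mm black balls and reach 102 mm from the axis; the fourth is the pointer.
- pointer_tip (a point): the sharp tip of the pointer spoke, 105 mm from the turning axis, 53 mm above the bench; this spoke is 12 mm thick as far as 72 mm from the axis and then ends in a steel cone, 22 mm thick at 75 mm, tapering to the point.
- head (a joint): angle of the turning head in rad: grows anticlockwise seen from above; only its changes matter, the table itself stands at any yaw. It turns freely both ways (more than a full turn), with about 0.1 N m of friction, stays where it is left and does not coast.
- tall_post_top (a point): centre of the top of the tall post, 72 mm above the bench: a fixed round steel post 13 mm thick (foot 22 mm) on the base disc, its axis 125 mm from the turning axis, so the pointer's tip passes 20 mm from its axis. Two posts like it, but only 40 mm above the bench, stand elsewhere on the same circle; neither is the target.
- cutter_centre (a point): middle of the toothed steel roller cutter, about 52 x 44 x 35 mm, lying loose on the middle of the head, half-way up; its top is 96 mm above the bench
- mill: loose ribbed brown shell mill, 39 mm across, 46 mm high, standing on the bench near the table; origin at the centre of its underside. Leave alone.
- slug: loose round steel slug, 54 mm across, 50 mm high, standing on the bench to the left; origin at the centre of its underside. Leave alone.
- block: loose dark stepped block, 48 x 66 x 40 mm, on the bench to the left; origin at the centre of its underside. Leave alone.
Mind the look-alikes: they are no part of the job. Leave any orange or yellow look-alike of the part that bears cutter_centre alone.

How it is judged (in metres and radians):
At the end, for the whole second after the job is handed in: The pointer's tip is within 22.5 mm, seen from above, of the tall post's axis (20 mm when it points straight at it, so about 5 degrees either way), the head is at rest, and the cutter still lies on the middle of the head (within 25 mm of the axis) (horizontal distance between pointer_tip and tall_post_top below 0.0225 m and velocity of joint head between -0.05 and 0.05 rad/s and horizontal distance between cutter_centre and table_centre below 0.025 m and height (world z) of cutter_centre between 0.07 and 0.09 m); the robot touches nothing.
It fails at once if the head is pinched or pushed hard: more than 20 N between the fingers and the head with its spokes (contact force between the fingers and head above 20 N).
It fails at once if the cutter is lifted or pushed off the head (height (world z) of cutter_centre above 0.09 m or height (world z) of cutter_centre below 0.068 m or horizontal distance between cutter_centre and table_centre above 0.03 m).
It fails at once if a loose part on the bench is moved by more than 20 mm (distance of any of mill, slug, block from where it was at the start of the episode above 0.02 m).
It also fails if it takes over 45 s, if anything falls off the work surface, if the arm or the gripper's body presses on something with over 40 N, if the wrist force passes 120 N, or if a joint passes its speed limit or range.

## Working session

There is one attempt and no reset: what is moved stays moved. The work goes in short steps, Python scripts to look and compute and a tool call to move; the robot and the scene stay as the last step left them, time stands still between calls to the robot, and variables do not carry over. Pictures are saved under pics/ and viewed, and the job is handed in when it is done.

Besides the shell and the picture viewer there is one more tool, called in YAML: its name, and indented under it one key for each argument. step_arm: Moves the arm, as the interface text tells. Shift numbers are shares of 40 mm and turn numbers shares of 360 degrees, none past 1 either way. Its arguments: {"type":"object","properties":{"rows":{"type":"array","items":{"type":"object","properties":{"fingers":{"type":"number"},"translation":{"type":"array","items":{"type":"number"}},"twist":{"type":"number"}}}},"grip_force":{"type":"number"}},"required":["rows"]}

```bash
mkdir -p pics; cat > h.py <<'E'
from station import *
import numpy as np, cv2
from scipy.spatial.transform import Rotation as R
def snap(n,f):
    s=snapshot(n); cv2.imwrite('pics/'+f+'.png',cv2.cvtColor(s['img'],cv2.COLOR_RGB2BGR)); np.savez('pics/'+f+'.npz',**s); return s
def att(s):
    a=np.array(s['attitude'],float)
    return a if a.shape==(3,3) else (R.from_rotvec(a).as_matrix() if a.size==3 else R.from_quat(a).as_matrix())
def cloud(s):
    K=np.array(s['camera_matrix']);z=s['range_z'];v,u=np.mgrid[:z.shape[0],:z.shape[1]]
    p=np.stack([(u-K[0,2])/K[0,0]*z,(v-K[1,2])/K[1,1]*z,z],-1)
    return p@att(s).T+np.array(s['origin'])
E
python3 - <<'E'
from h import *
for n in ['scene','top']:
    s=snap(n,n+'0'); print(n,s['camera_matrix'],s['origin'],s['attitude'])
print(state())
E
```

```text
scene [[440.78105535   0.         320.23210145]
 [  0.         440.78105535 198.58487887]
 [  0.           0.           1.        ]] [-302.44306442  903.15894667  544.88501174] [-1.00096148  2.10275166 -1.3633734 ]
top [[466.92917301   0.         313.48691199]
 [  0.         466.92917301 198.15619943]
 [  0.           0.           1.        ]] [ 291.51731164  222.40544462 1285.53560007] [-2.12358843  2.12298101 -0.16875997]
{'clock': 0.1, 'joint_positions': array([ 1.11698840e+00,  4.23778388e-01,  1.63060254e+00,  1.78070509e-05,
        1.08860969e+00, -1.89850305e-02]), 'joint_velocities': array([-0.00042295, -0.00116387, -0.00309124,  0.00042515, -0.00041417,
        0.00140929]), 'effort': array([ 1.73206163e-04, -5.58423829e+01, -2.82447320e+01,  1.69286682e-05,
        3.01520544e-03,  5.38792563e-05]), 'tcp_pos': array([263.03616899, 566.4286612 , 241.61903059]), 'eef_rot': array([-6.77588716e-01, -3.06729849e+00,  2.12881243e-03]), 'ft_force': array([ 0.39520414, -0.13476315,  0.56085796]), 'moment': array([-0.02769976,  0.00366641,  0.02278418]), 'width': 0.998421662643198}
```

View pics/top0.png

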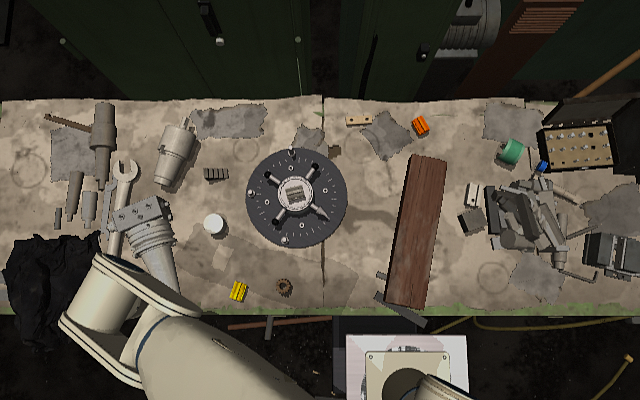

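View pics/scene0.png

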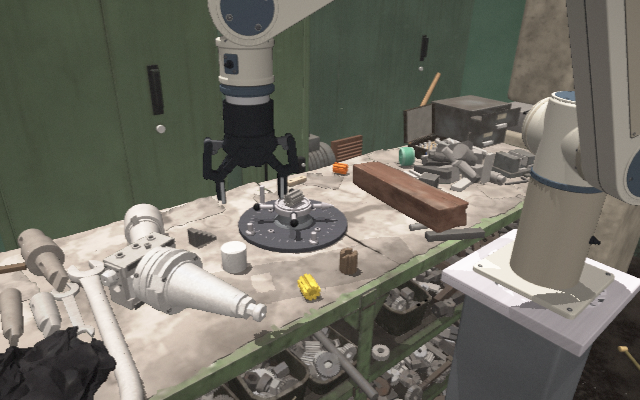

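The table shows at about (297,197) in the top image. Three posts stand on the disc, near (291,153), (250,191) and (284,240). I'll enlarge the crop and measure heights.

```bash
python3 - <<'E'
from h import *
s=dict(np.load('pics/top0.npz'))
c=s['img'][140:255,235:360]; c=cv2.resize(c,None,fx=5,fy=5,interpolation=cv2.INTER_CUBIC)
cv2.imwrite('pics/topcrop.png',c[:,:,::-1])
P=cloud(s)[140:255,235:360]; z=P[...,2]
print(np.nanmin(z),np.nanmax(z))
zz=np.clip(z,0,110)/110*255
cv2.imwrite('pics/topz.png',cv2.applyColorMap(cv2.resize(zz.astype(np.uint8),None,fx=5,fy=5,interpolation=cv2.INTER_NEAREST),cv2.COLORMAP_JET))
E
```

```text
-16.585428701851015 1285.5356000735499
```

View pics/topcrop.png

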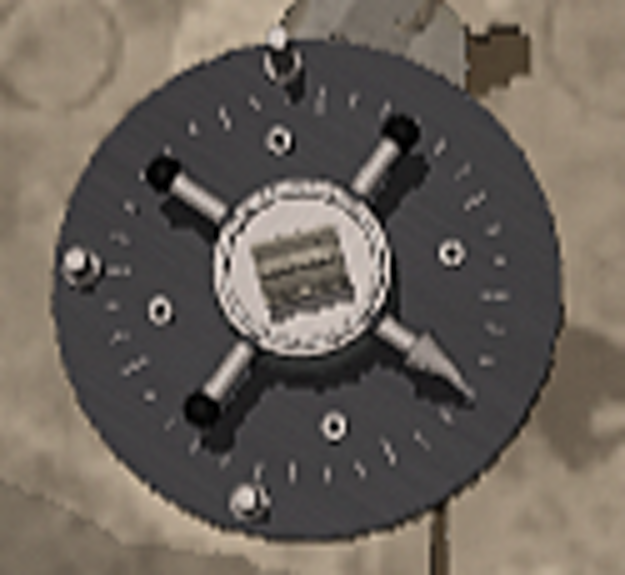

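View pics/topz.png

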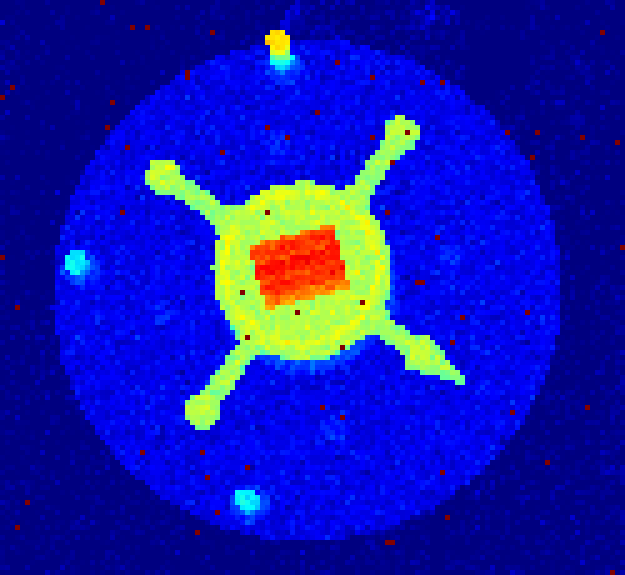

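The tall post is at crop (277,42), which is image pixel (290,148). It reads about 72 mm high, while the posts at crop (77,262) and (247,500) read about 40 mm. The pointer cone is at crop (430,355), with its tip at about (468,385). Next I'll work out the geometry.

```bash
cat >> h.py <<'E'
from scipy.optimize import least_squares
def geom(s,c0=None):
    P=cloud(s);Q=P.reshape(-1,3);Q=Q[(s['range_z'].reshape(-1)>0)]
    return Q
E
python3 - <<'E'
from h import *
s=dict(np.load('pics/top0.npz'));P=cloud(s)
sub=P[140:255,235:360]; z=sub[...,2]
# disc centre: pixels on disc height, darker; circle from mask boundary
m=((z>6)&(z<110)).astype(np.uint8); m=cv2.morphologyEx(m,cv2.MORPH_CLOSE,np.ones((5,5)))
cs,_=cv2.findContours(m,cv2.RETR_EXTERNAL,cv2.CHAIN_APPROX_NONE);c=max(cs,key=cv2.contourArea)[:,0]
pts=sub[c[:,1],c[:,0]]
f=lambda q:np.hypot(pts[:,0]-q[0],pts[:,1]-q[1])-q[2]
r=least_squares(f,[300,260,142],loss='soft_l1',f_scale=2);print('disc',r.x)
m=(z>63)&(z<70)
pts=sub[m];
r2=least_squares(lambda q:np.hypot(pts[:,0]-q[0],pts[:,1]-q[1])-q[2],[300,260,45],loss='soft_l1',f_scale=2);print('rim',r2.x,m.sum())
C=r.x[:2]
d=sub[...,:2]-C; rr=np.hypot(d[...,0],d[...,1]); th=np.degrees(np.arctan2(d[...,1],d[...,0]))
for lo,hi,zl,zh in [(55,106,44,68),(112,140,25,90)]:
    mm=((rr>lo)&(rr<hi)&(z>zl)&(z<zh)).astype(np.uint8)
    n,l=cv2.connectedComponents(mm)
    for i in range(1,n):
        k=l==i
        if k.sum()<4: continue
        md=np.median(d[k],0); print(lo,k.sum(),'th med',np.median(th[k]),'rmax',rr[k].max(),'z',np.percentile(z[k],[10,50,95]).round(),'xy',(md+C).round(1))
        if lo==55: print('   outer th', np.median(th[k&(rr>85)]), 'inner',np.median(th[k&(rr<72)]))
        else:
            kk=k&(z>z[k].max()-8); print('   top xy',sub[kk].mean(0), 'r',np.hypot(*(sub[kk].mean(0)[:2]-C)),np.degrees(np.arctan2(*(sub[kk].mean(0)[:2]-C)[::-1])))
# loose parts
for n,(u,v) in dict(mill=(284,287),slug=(215,226),block=(216,174),yellow=(239,291)).items():
    print(n,np.median(P[v-5:v+6,u-5:u+6].reshape(-1,3),0).round())
E
```

```text
disc [522.26886255 291.31465279 142.09433648]
rim [519.59358047 291.56203971  40.89537425] 281
55 81 th med -36.20757765326991 rmax 98.96152660152528 z [54. 58. 63.] xy [587.  245.8]
   outer th -36.08598633355301 inner -36.632494420103434
55 83 th med 57.15242929228823 rmax 98.50202448009969 z [54. 59. 65.] xy [565.5 359. ]
   outer th 56.77176709260394 inner 57.31237563010294
55 92 th med -126.73800284850229 rmax 105.73968546811163 z [53. 58. 64.] xy [475.  227.1]
   outer th -126.30068574357841 inner -127.23016923382872
55 93 th med 146.47904254450418 rmax 102.47462877348228 z [54. 59. 64.] xy [454.4 335.9]
   outer th 146.40918110705746 inner 147.0310661171842
112 35 th med 6.394029462996836 rmax 126.45364772556104 z [37. 67. 73.] xy [640.1 304.9]
   top xy [643.51585195 304.99716916  72.21965842] r 122.01657138027609 6.43849255031226
112 21 th med 87.5116080938927 rmax 129.11904723671464 z [30. 39. 43.] xy [527.9 415. ]
   top xy [528.14213093 415.93985891  40.13748325] r 124.76352544184772 87.3017923075261
112 20 th med 167.02643711795363 rmax 133.11283235376132 z [35. 40. 43.] xy [397.6 320.5]
   top xy [398.85060675 321.24415044  40.78088691] r 126.99543572809526 166.36865536449858
mill [274. 321.  40.]
slug [434. 504.  49.]
block [582. 514.  21.]
yellow [263. 438.  30.]
```

The tall post is at about (643.5, 305), radius about 125 mm, angle about 6.2°. The pointer is at about -125°, so the head has to turn about +131° anticlockwise. I'll push the ball spoke at about -35°, entering at about -65° with the fingers shut. First I move across, staying high.

step_arm:
  rows:
    - {"fingers": 1, "translation": [-0.86, -0.4, 0], "twist": 0}
    - {"fingers": 1, "translation": [-0.86, -0.4, 0], "twist": 0}
    - {"fingers": 1, "translation": [-0.86, -0.4, 0], "twist": 0}
    - {"fingers": 1, "translation": [-0.86, -0.4, 0], "twist": 0}
    - {"fingers": 1, "translation": [-0.86, -0.4, 0], "twist": 0}
    - {"fingers": 1, "translation": [-0.86, -0.4, 0], "twist": 0}
    - {"fingers": 1, "translation": [-0.86, -0.4, 0], "twist": 0}
    - {"fingers": 1, "translation": [-0.86, -0.4, 0], "twist": 0}
    - {"fingers": 1, "translation": [-0.86, -0.4, 0], "twist": 0}
    - {"fingers": 1, "translation": [-0.86, -0.4, 0], "twist": 0}
    - {"fingers": 1, "translation": [-0.86, -0.4, 0], "twist": 0}
    - {"fingers": 1, "translation": [-0.86, -0.4, 0], "twist": 0}
  grip_force: 20

```text
clock: 1.6
tcp_pos: [562.2, 208.2, 237.5]
eef_rot: [-0.669, -3.064, 0.011]
ft_force: [-0.1, 0.0, 0.2]
width: -0.0
```

step_arm:
  rows:
    - {"fingers": 1, "translation": [0, 0, 0], "twist": 0.028}
    - {"fingers": 1, "translation": [0, 0, 0], "twist": 0.028}
    - {"fingers": 1, "translation": [0, 0, 0], "twist": 0.028}
    - {"fingers": 1, "translation": [0, 0, 0], "twist": 0.028}
    - {"fingers": 1, "translation": [0, 0, 0], "twist": 0.028}
    - {"fingers": 1, "translation": [0, 0, 0], "twist": 0.028}
    - {"fingers": 1, "translation": [0, 0, 0], "twist": 0.028}
    - {"fingers": 1, "translation": [0, 0, 0], "twist": 0.028}
    - {"fingers": 1, "translation": [0, 0, 0], "twist": 0.028}
    - {"fingers": 1, "translation": [0, 0, 0], "twist": 0.028}
    - {"fingers": 1, "translation": [0, 0, 0], "twist": 0.028}
    - {"fingers": 1, "translation": [0, 0, 0], "twist": 0.028}

```text
clock: 3.1
tcp_pos: [560.9, 203.7, 232.0]
eef_rot: [3.029, 0.816, -0.029]
ft_force: [-0.1, -1.3, -0.6]
width: -0.004
```

```bash
cat >> h.py <<'E'
def psi(st):
    y=R.from_rotvec(st['eef_rot']).as_matrix()[:,1]; return np.degrees(np.arctan2(y[1],y[0]))
C=np.array([520.,291.5])
def where():
    st=state(); p=st['tcp_pos']; d=p[:2]-C
    print('t',round(st['clock'],2),'p',p.round(1),'psi',psi(st).round(1),'r',np.hypot(*d).round(1),'thf',np.degrees(np.arctan2(d[1],d[0])).round(1),'F',st['ft_force'].round(1))
    return st
def to(xy,z):
    st=state(); M=R.from_rotvec(st['eef_rot']).as_matrix()
    return (M.T@(np.array([*xy,z])-st['tcp_pos'])/40).round(3)
E
python3 - <<'E'
from h import *
snap('wrist','w1');s=snap('scene','s1')
cv2.imwrite('pics/s1c.png',cv2.resize(s['img'][100:270,180:420],None,fx=3,fy=3)[:,:,::-1])
where(); print(to((555.5,215.4),100))
E
```

```text
t 3.2 p [560.9 203.7 232. ] psi -59.6 r 96.9 thf -65.0 F [0.1 0.1 0. ]
[ 0.095 -0.321  3.299]
```

View pics/s1c.png

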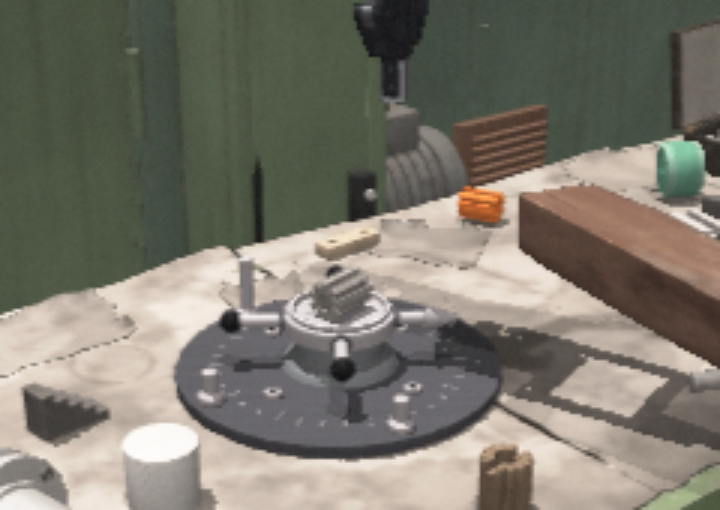

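View pics/w1.png

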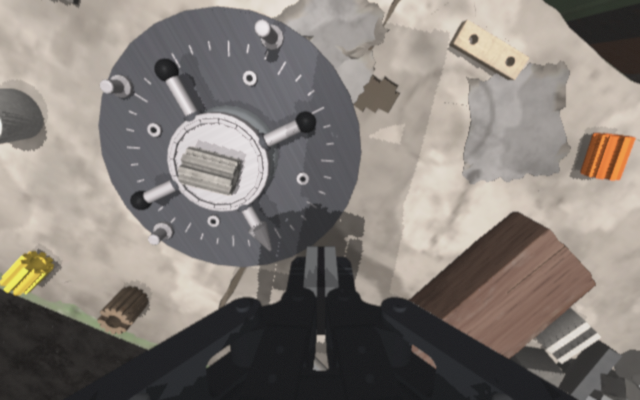

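The wrist view shows the closed fingertips at (320,265), clear of the spokes. The head is at (218,160), the target ball spoke at (305,122), the pointer tip at (265,245) and the tall post at (268,33). Tool +x is the anticlockwise push direction. I'll descend part way and check.

step_arm:
  rows:
    - {"fingers": 1, "translation": [0.1, -0.32, 0.3], "twist": 0}
    - {"fingers": 1, "translation": [0, 0, 0.6], "twist": 0.015}
    - {"fingers": 1, "translation": [0, 0, 0.6], "twist": 0}
    - {"fingers": 1, "translation": [0, 0, 0.6], "twist": 0}
    - {"fingers": 1, "translation": [0, 0, 0.5], "twist": 0}
    - {"fingers": 1, "translation": [0, 0, 0], "twist": 0}

```text
clock: 3.95
tcp_pos: [553.1, 219.8, 120.6]
eef_rot: [3.056, 0.706, -0.034]
ft_force: [0.1, 0.3, 1.1]
width: -0.001
```

```bash
python3 - <<'E'
from h import *
where(); print(to((555.5,215.4),53))
E
```

```text
t 3.95 p [553.1 219.8 120.6] psi -64.0 r 79.0 thf -65.2 F [0.1 0.3 1.1]
[0.044 0.124 1.69 ]
```

step_arm:
  rows:
    - {"fingers": 1, "translation": [0.04, 0.12, 0.4], "twist": 0}
    - {"fingers": 1, "translation": [0, 0, 0.4], "twist": 0}
    - {"fingers": 1, "translation": [0, 0, 0.4], "twist": 0}
    - {"fingers": 1, "translation": [0, 0, 0.35], "twist": 0}
    - {"fingers": 1, "translation": [0, 0, 0.1], "twist": 0}

```text
clock: 4.58
tcp_pos: [556.1, 216.1, 51.0]
eef_rot: [3.055, 0.71, -0.031]
ft_force: [-0.4, -0.2, -0.7]
width: -0.002
```

```bash
python3 - <<'E'
from h import *
where(); print(to((555.5,215.4),53))
s=snap('scene','s2')
cv2.imwrite('pics/s2c.png',cv2.resize(s['img'][100:270,180:420],None,fx=3,fy=3)[:,:,::-1])
E
```

```text
t 4.58 p [556.1 216.1  51. ] psi -63.8 r 83.6 thf -64.4 F [-0.4 -0.2 -0.7]
[-0.022  0.008 -0.05 ]
```

View pics/s2c.png

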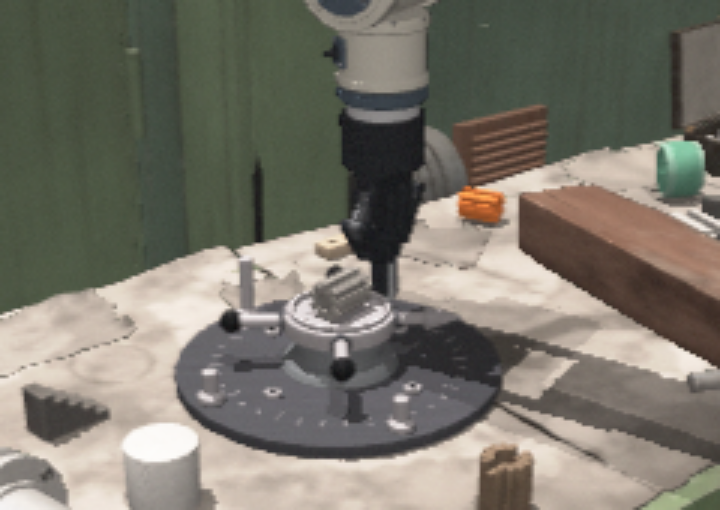

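The fingers are down at radius 84 mm with free space all round. I start the arc slowly.

step_arm:
  rows:
    - {"fingers": 1, "translation": [0.12, -0.005, 0], "twist": -0.009}
    - {"fingers": 1, "translation": [0.12, -0.005, 0], "twist": -0.009}
    - {"fingers": 1, "translation": [0.08, -0.002, 0], "twist": -0.006}
    - {"fingers": 1, "translation": [0.08, -0.002, 0], "twist": -0.006}
    - {"fingers": 1, "translation": [0.08, -0.002, 0], "twist": -0.006}
    - {"fingers": 1, "translation": [0.08, -0.002, 0], "twist": -0.006}
    - {"fingers": 1, "translation": [0.08, -0.002, 0], "twist": -0.006}
    - {"fingers": 1, "translation": [0.08, -0.002, 0], "twist": -0.006}

```text
clock: 5.62
tcp_pos: [581.4, 234.0, 52.7]
eef_rot: [2.886, 1.236, -0.027]
ft_force: [-0.5, -1.1, -0.1]
width: 0.002
```

```bash
python3 - <<'E'
from h import *
where()
snap('wrist','w2')
E
```

```text
t 5.62 p [581.4 234.   52.7] psi -43.6 r 84.1 thf -43.1 F [-0.5 -1.1 -0.1]
```

View pics/w2.png

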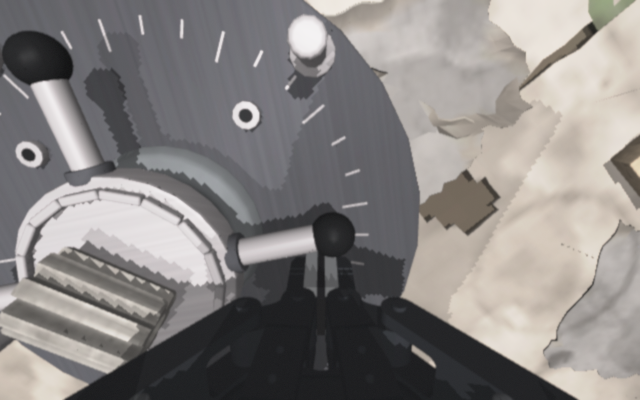

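The fingers now bear on the ball spoke: the ball is at (333,233), and the reaction is only about 1 N. I continue round the arc.

step_arm:
  rows:
    - {"fingers": 1, "translation": [0.08, -0.002, 0], "twist": -0.006}
    - {"fingers": 1, "translation": [0.1, -0.004, 0], "twist": -0.007}
    - {"fingers": 1, "translation": [0.12, -0.005, 0], "twist": -0.008}
    - {"fingers": 1, "translation": [0.12, -0.005, 0], "twist": -0.008}
    - {"fingers": 1, "translation": [0.12, -0.005, 0], "twist": -0.008}
    - {"fingers": 1, "translation": [0.12, -0.005, 0], "twist": -0.008}
    - {"fingers": 1, "translation": [0.12, -0.005, 0], "twist": -0.008}
    - {"fingers": 1, "translation": [0.12, -0.005, 0], "twist": -0.008}
    - {"fingers": 1, "translation": [0.12, -0.005, 0], "twist": -0.008}
    - {"fingers": 1, "translation": [0.12, -0.005, 0], "twist": -0.008}

```text
clock: 6.92
tcp_pos: [603.1, 273.8, 52.6]
eef_rot: [-2.488, -1.914, 0.03]
ft_force: [-1.4, -0.8, 1.0]
width: 0.001
```

```bash
python3 - <<'E'
from h import *
where()
E
```

```text
t 6.92 p [603.1 273.8  52.6] psi -14.9 r 85.0 thf -12.0 F [-1.4 -0.8  1. ]
```

step_arm:
  rows:
    - {"fingers": 1, "translation": [0.12, -0.015, 0], "twist": -0.01}
    - {"fingers": 1, "translation": [0.12, -0.01, 0], "twist": -0.01}
    - {"fingers": 1, "translation": [0.12, -0.006, 0], "twist": -0.01}
    - {"fingers": 1, "translation": [0.12, -0.006, 0], "twist": -0.01}
    - {"fingers": 1, "translation": [0.12, -0.006, 0], "twist": -0.009}
    - {"fingers": 1, "translation": [0.12, -0.006, 0], "twist": -0.009}
    - {"fingers": 1, "translation": [0.12, -0.006, 0], "twist": -0.009}
    - {"fingers": 1, "translation": [0.12, -0.006, 0], "twist": -0.009}
    - {"fingers": 1, "translation": [0.12, -0.006, 0], "twist": -0.009}
    - {"fingers": 1, "translation": [0.12, -0.006, 0], "twist": -0.009}

```text
clock: 8.18
tcp_pos: [601.1, 321.5, 52.7]
eef_rot: [-1.795, -2.573, 0.025]
ft_force: [-0.1, -1.5, -1.6]
width: 0.003
```

```bash
python3 - <<'E'
from h import *
where()
snap('wrist','w3');snap('top','t3')
E
```

```text
t 8.18 p [601.1 321.5  52.7] psi 20.2 r 86.5 thf 20.3 F [-0.1 -1.5 -1.6]
```

View pics/w3.png

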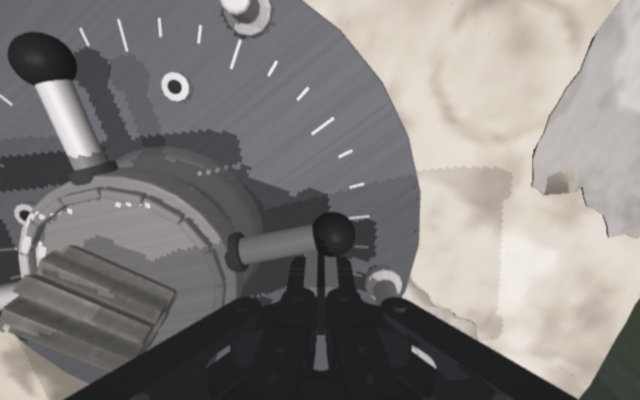

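The spoke is still being pushed, the ball is at (333,233), and the fingers are past the tall post. I continue.

step_arm:
  rows:
    - {"fingers": 1, "translation": [0.12, -0.02, 0], "twist": -0.009}
    - {"fingers": 1, "translation": [0.12, -0.02, 0], "twist": -0.009}
    - {"fingers": 1, "translation": [0.12, -0.02, 0], "twist": -0.009}
    - {"fingers": 1, "translation": [0.12, -0.012, 0], "twist": -0.009}
    - {"fingers": 1, "translation": [0.12, -0.01, 0], "twist": -0.009}
    - {"fingers": 1, "translation": [0.12, -0.01, 0], "twist": -0.009}
    - {"fingers": 1, "translation": [0.12, -0.01, 0], "twist": -0.009}
    - {"fingers": 1, "translation": [0.12, -0.01, 0], "twist": -0.009}
    - {"fingers": 1, "translation": [0.12, -0.01, 0], "twist": -0.009}
    - {"fingers": 1, "translation": [0.12, -0.01, 0], "twist": -0.009}

```text
clock: 9.52
tcp_pos: [573.4, 357.9, 54.1]
eef_rot: [-1.004, -2.974, 0.014]
ft_force: [0.9, -0.4, -0.8]
width: -0.002
```

```bash
python3 - <<'E'
from h import *
where()
s=snap('top','t4'); c=s['img'][140:255,235:360]
cv2.imwrite('pics/t4c.png',cv2.resize(c,None,fx=5,fy=5,interpolation=cv2.INTER_CUBIC)[:,:,::-1])
E
```

```text
t 9.53 p [573.4 357.9  54.1] psi 52.7 r 85.2 thf 51.2 F [ 0.9 -0.4 -0.8]
```

View pics/t4c.png

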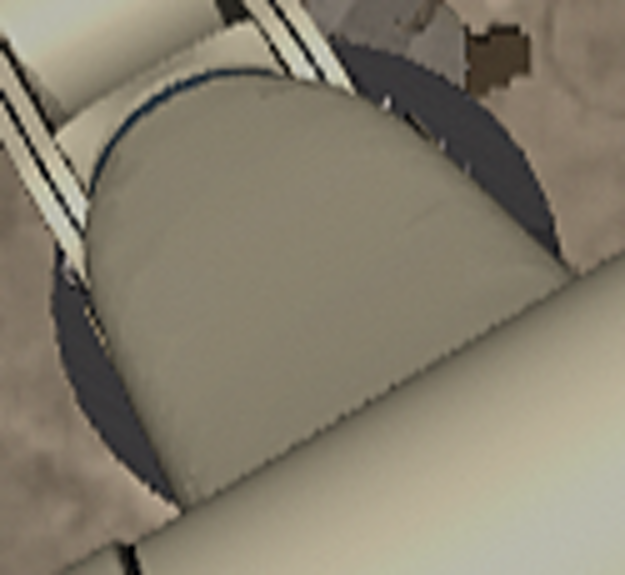

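The top view is blocked by the arm, so I'll use the wrist and scene views. About 25° more, and then a check.

step_arm:
  rows:
    - {"fingers": 1, "translation": [0.12, -0.01, 0], "twist": -0.008}
    - {"fingers": 1, "translation": [0.12, -0.01, 0], "twist": -0.008}
    - {"fingers": 1, "translation": [0.12, -0.01, 0], "twist": -0.008}
    - {"fingers": 1, "translation": [0.12, -0.01, 0], "twist": -0.008}
    - {"fingers": 1, "translation": [0.12, -0.01, 0], "twist": -0.008}
    - {"fingers": 1, "translation": [0.12, -0.01, 0], "twist": -0.008}
    - {"fingers": 1, "translation": [0.1, -0.01, 0], "twist": -0.007}
    - {"fingers": 1, "translation": [0.06, -0.004, 0], "twist": -0.004}

```text
clock: 10.58
tcp_pos: [543.5, 372.1, 55.1]
eef_rot: [0.442, 3.109, -0.008]
ft_force: [0.6, -0.5, -1.3]
width: 0.004
```

```bash
python3 - <<'E'
from h import *
where()
s=snap('scene','s5')
cv2.imwrite('pics/s5c.png',cv2.resize(s['img'][100:270,180:420],None,fx=3,fy=3)[:,:,::-1])
snap('wrist','w5')
E
```

```text
t 10.57 p [543.5 372.1  55.1] psi 73.8 r 83.9 thf 73.8 F [ 0.6 -0.5 -1.3]
```

View pics/s5c.png

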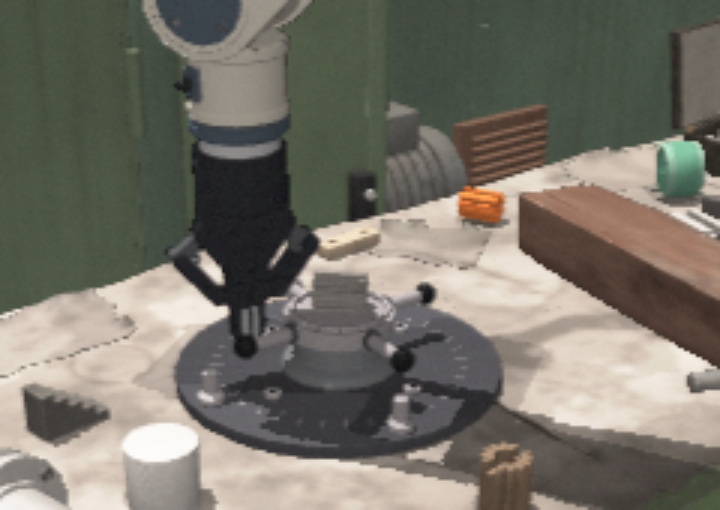

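View pics/w5.png

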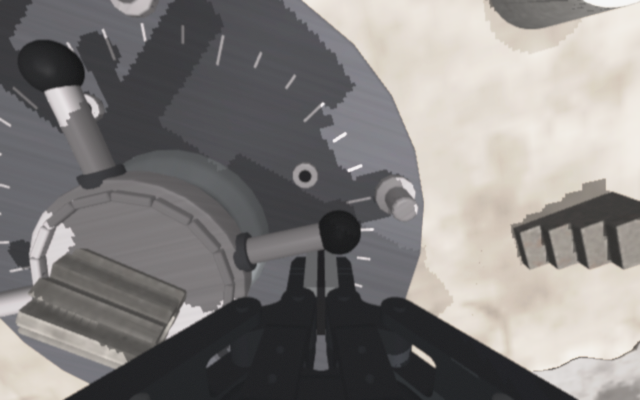

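The ball at (340,232) is still ahead of the fingertips, and a short post is at (400,200). I'll measure the spoke angles from the wrist depth and check that cloud against the same post.

```bash
cat >> h.py <<'E'
def spokes(s):
    P=cloud(s);z=P[...,2];d=P[...,:2]-C;rr=np.hypot(d[...,0],d[...,1]);th=np.degrees(np.arctan2(d[...,1],d[...,0]))
    for lo,hi,zl,zh in [(54,106,46,66),(116,134,34,80)]:
        mm=((rr>lo)&(rr<hi)&(z>zl)&(z<zh)&(s['range_z']>0)).astype(np.uint8)
        n,l,st,ce=cv2.connectedComponentsWithStats(mm)
        for i in range(1,n):
            k=l==i
            if k.sum()<15: continue
            print('spoke' if lo==54 else 'post',k.sum(),'px',ce[i].round(),'th med %.1f'%np.median(th[k]),'inner(<75) %.1f'%(np.median(th[k&(rr<75)]) if (k&(rr<75)).any() else 0),'outer %.1f'%(np.median(th[k&(rr>85)]) if (k&(rr>85)).any() else 0),'r',rr[k].min().round(),rr[k].max().round(),'z',np.median(z[k]).round(), 'meanxy',P[k].mean(0).round(1))
E
python3 - <<'E'
from h import *
for f in ['w1','w5','s5']: print(f); spokes(dict(np.load(f'pics/{f}.npz')))
E
```

```text
w1
spoke 981 px [174.  83.] th med 53.6 inner(<75) 53.5 outer 53.5 r 54.0 105.0 z 59.0 meanxy [567.9 357.3  58.6]
spoke 767 px [293. 127.] th med -32.2 inner(<75) -31.6 outer -32.6 r 54.0 101.0 z 59.0 meanxy [587.3 248.9  58.9]
spoke 637 px [150. 195.] th med 142.1 inner(<75) 141.7 outer 142.5 r 54.0 101.0 z 59.0 meanxy [457.9 339.5  58.7]
spoke 523 px [259. 229.] th med -123.7 inner(<75) -123.2 outer -124.5 r 54.0 102.0 z 58.0 meanxy [478.7 230.1  58.4]
post 336 px [265.  30.] th med 6.3 inner(<75) 0.0 outer 6.3 r 120.0 133.0 z 71.0 meanxy [645.3 306.   65.4]
post 194 px [108.  86.] th med 85.1 inner(<75) 0.0 outer 85.1 r 121.0 134.0 z 40.0 meanxy [530.6 417.7  39.1]
post 129 px [154. 238.] th med 164.7 inner(<75) 0.0 outer 164.7 r 117.0 130.0 z 39.0 meanxy [402.1 323.8  38.9]
w5
spoke 5480 px [64. 95.] th med 172.3 inner(<75) 171.7 outer 172.4 r 54.0 101.0 z 59.0 meanxy [440.8 301.5  58.1]
spoke 4478 px [310. 243.] th med 87.4 inner(<75) 88.1 outer 87.3 r 54.0 105.0 z 59.0 meanxy [525.  372.9  58.7]
spoke 643 px [ 13. 300.] th med -94.9 inner(<75) -94.9 outer 0.0 r 54.0 74.0 z 58.0 meanxy [515.3 229.8  57.4]
post 593 px [403. 207.] th med 86.6 inner(<75) 0.0 outer 86.6 r 121.0 134.0 z 40.0 meanxy [527.9 418.6  39.5]
s5
spoke 23 px [278. 196.] th med 0.9 inner(<75) 1.9 outer 0.0 r 58.0 76.0 z 57.0 meanxy [587.1 291.3  55.5]
spoke 75 px [319. 198.] th med -97.1 inner(<75) -96.7 outer -98.5 r 55.0 100.0 z 56.0 meanxy [510.7 213.7  55.4]
spoke 147 px [265. 212.] th med 89.0 inner(<75) 89.9 outer 89.2 r 54.0 103.0 z 57.0 meanxy [524.1 373.6  57. ]
spoke 92 px [311. 218.] th med 173.5 inner(<75) 173.3 outer 173.5 r 55.0 104.0 z 56.0 meanxy [435.3 300.2  55.7]
post 19 px [314. 233.] th med 165.9 inner(<75) 0.0 outer 165.9 r 120.0 133.0 z 38.0 meanxy [396.3 323.1  38.4]
```

The pushed spoke is at about 87°. It needs about 96.3° for the pointer to reach 6.3°, so about 9° more, slowly. Then I back off tangentially (-x) a little and re-measure before lifting.

step_arm:
  rows:
    - {"fingers": 1, "translation": [0.06, -0.004, 0], "twist": -0.0045}
    - {"fingers": 1, "translation": [0.06, -0.004, 0], "twist": -0.0045}
    - {"fingers": 1, "translation": [0.06, -0.004, 0], "twist": -0.0045}
    - {"fingers": 1, "translation": [0.06, -0.004, 0], "twist": -0.0045}
    - {"fingers": 1, "translation": [0.06, -0.004, 0], "twist": -0.0045}

```text
clock: 11.3
tcp_pos: [531.4, 374.3, 55.3]
eef_rot: [0.21, 3.133, -0.007]
ft_force: [1.7, 0.4, -1.9]
width: -0.001
```

```bash
python3 - <<'E'
from h import *
where()
for n in ['wrist','scene']: spokes(snap(n,n+'6'))
E
```

```text
t 11.3 p [531.4 374.3  55.3] psi 82.3 r 83.6 thf 82.1 F [ 1.7  0.4 -1.9]
spoke 5434 px [65. 95.] th med -174.9 inner(<75) -173.7 outer -174.7 r 54.0 100.0 z 59.0 meanxy [440.4 289.7  58.1]
spoke 4386 px [311. 243.] th med 95.5 inner(<75) 96.0 outer 95.6 r 54.0 104.0 z 59.0 meanxy [513.5 372.8  58.7]
spoke 663 px [ 13. 300.] th med -86.0 inner(<75) -86.0 outer 0.0 r 54.0 73.0 z 58.0 meanxy [524.9 229.5  57.4]
post 559 px [406. 240.] th med 86.6 inner(<75) 0.0 outer 86.6 r 121.0 134.0 z 40.0 meanxy [527.7 418.4  39.3]
spoke 67 px [316. 197.] th med -87.8 inner(<75) -87.7 outer -88.4 r 56.0 97.0 z 57.0 meanxy [523.6 213.7  55.7]
spoke 149 px [267. 214.] th med 97.5 inner(<75) 98.9 outer 96.8 r 55.0 103.0 z 57.0 meanxy [512.8 374.9  57.1]
spoke 96 px [315. 216.] th med -176.6 inner(<75) -174.9 outer -176.2 r 54.0 103.0 z 56.0 meanxy [435.5 287.9  55.8]
post 17 px [250. 224.] th med 87.7 inner(<75) 0.0 outer 87.7 r 121.0 131.0 z 39.0 meanxy [524.9 418.3  37.9]
post 20 px [314. 233.] th med 165.4 inner(<75) 0.0 outer 165.4 r 120.0 132.0 z 38.0 meanxy [396.8 322.9  37.8]
```

The head is now within about 1.5° of the target by both cameras. I back off along -x and lift straight up, then move aside for a clear top view.

step_arm:
  rows:
    - {"fingers": 1, "translation": [-0.1, 0, 0], "twist": 0}
    - {"fingers": 1, "translation": [-0.25, 0, 0], "twist": 0}
    - {"fingers": 1, "translation": [-0.1, 0, -0.2], "twist": 0}
    - {"fingers": 1, "translation": [0, 0, -0.6], "twist": 0}
    - {"fingers": 1, "translation": [0, 0, -0.8], "twist": 0}
    - {"fingers": 1, "translation": [0, 0, -0.8], "twist": 0}
    - {"fingers": 1, "translation": [0, 0, -0.8], "twist": 0}
    - {"fingers": 1, "translation": [0, 0, -0.8], "twist": 0}

```text
clock: 12.4
tcp_pos: [550.7, 370.7, 219.4]
eef_rot: [-0.215, -3.131, 0.012]
ft_force: [0.6, 0.3, 0.4]
width: -0.002
```

```bash
python3 - <<'E'
from h import *
where(); print(to((280,540),200))
spokes(snap('wrist','w7'))
E
```

```text
t 12.4 p [550.7 370.7 219.4] psi 82.1 r 84.9 thf 68.8 F [0.6 0.3 0.4]
[7.282 3.272 0.482]
spoke 977 px [206.  70.] th med -175.2 inner(<75) -174.8 outer -174.9 r 54.0 100.0 z 59.0 meanxy [441.1 287.8  58.7]
spoke 843 px [317. 140.] th med 95.7 inner(<75) 95.5 outer 95.9 r 54.0 104.0 z 59.0 meanxy [512.1 372.   58.8]
spoke 669 px [153. 180.] th med -84.1 inner(<75) -83.9 outer -84.4 r 54.0 98.0 z 59.0 meanxy [528.  215.1  58.8]
spoke 607 px [260. 234.] th med 9.2 inner(<75) 9.8 outer 8.3 r 54.0 105.0 z 59.0 meanxy [595.4 303.5  58.4]
post 216 px [244.  14.] th med 164.5 inner(<75) 0.0 outer 164.5 r 119.0 131.0 z 40.0 meanxy [400.1 324.6  39.5]
post 144 px [368. 148.] th med 86.2 inner(<75) 0.0 outer 86.2 r 121.0 134.0 z 40.0 meanxy [528.4 418.7  39.8]
post 339 px [274. 275.] th med 8.4 inner(<75) 0.0 outer 8.4 r 119.0 132.0 z 62.0 meanxy [641.7 309.1  59.2]
```

In a single wrist view the pointer is at 9.2° and the tall post at 8.4°, so the error is under about 1°. I move clear and confirm from the top camera.

step_arm:
  rows:
    - {"fingers": 1, "translation": [0.6, 0.27, 0], "twist": 0}
    - {"fingers": 1, "translation": [0.6, 0.27, 0], "twist": 0}
    - {"fingers": 1, "translation": [0.6, 0.27, 0], "twist": 0}
    - {"fingers": 1, "translation": [0.6, 0.27, 0], "twist": 0}
    - {"fingers": 1, "translation": [0.6, 0.27, 0], "twist": 0}
    - {"fingers": 1, "translation": [0.6, 0.27, 0], "twist": 0}
    - {"fingers": 1, "translation": [0.6, 0.27, 0], "twist": 0}
    - {"fingers": 1, "translation": [0.6, 0.27, 0], "twist": 0}
    - {"fingers": 1, "translation": [0.6, 0.27, 0], "twist": 0}
    - {"fingers": 1, "translation": [0.6, 0.27, 0], "twist": 0}
    - {"fingers": 1, "translation": [0.4, 0.2, 0], "twist": 0}
    - {"fingers": 1, "translation": [0, 0, 0], "twist": 0}

```text
clock: 13.95
tcp_pos: [295.6, 526.9, 221.2]
eef_rot: [-0.212, -3.129, 0.015]
ft_force: [0.1, -0.3, 0.2]
width: 0.001
```

```bash
python3 - <<'E'
from h import *
where()
s=snap('top','t8'); c=s['img'][140:255,235:360]
cv2.imwrite('pics/t8c.png',cv2.resize(c,None,fx=5,fy=5,interpolation=cv2.INTER_CUBIC)[:,:,::-1])
spokes(s)
P=cloud(s)
for f in ('top0',None):
    Q=cloud(dict(np.load('pics/top0.npz'))) if f else P
    m=(Q[...,2]>80)&(Q[...,2]<104)&(np.hypot(Q[...,0]-520,Q[...,1]-291.5)<48); print('cutter',Q[m].mean(0).round(1),m.sum())
    for n,(u,v) in dict(mill=(284,287),slug=(215,226),block=(216,174)).items(): print(n,np.median(Q[v-5:v+6,u-5:u+6].reshape(-1,3),0).round())
E
```

```text
t 13.95 p [295.6 526.9 221.2] psi 82.2 r 325.2 thf 133.6 F [ 0.1 -0.3  0.2]
spoke 85 px [292. 166.] th med 5.5 inner(<75) 5.4 outer 5.4 r 54.0 103.0 z 58.0 meanxy [595.1 299.   58. ]
spoke 88 px [325. 191.] th med -84.8 inner(<75) -84.6 outer -84.9 r 54.0 100.0 z 58.0 meanxy [527.4 212.3  58.5]
spoke 88 px [266. 197.] th med 96.4 inner(<75) 96.4 outer 96.3 r 55.0 100.0 z 58.0 meanxy [511.5 369.9  57.6]
spoke 92 px [298. 223.] th med -174.0 inner(<75) -174.0 outer -174.1 r 55.0 101.0 z 59.0 meanxy [440.7 283.3  58.8]
post 33 px [290. 149.] th med 6.1 inner(<75) 0.0 outer 6.1 r 118.0 130.0 z 67.0 meanxy [641.4 304.5  60.8]
post 19 px [250. 192.] th med 86.4 inner(<75) 0.0 outer 86.4 r 119.0 130.0 z 39.0 meanxy [528.3 415.5  38.5]
post 17 px [284. 240.] th med 166.6 inner(<75) 0.0 outer 166.6 r 120.0 129.0 z 39.0 meanxy [398.7 320.7  38.5]
cutter [516.4 291.2  90. ] 224
mill [274. 321.  40.]
slug [434. 504.  49.]
block [582. 514.  21.]
cutter [520.3 289.9  90.3] 221
mill [274. 321.  39.]
slug [434. 505.  49.]
block [582. 514.  22.]
```

View pics/t8c.png

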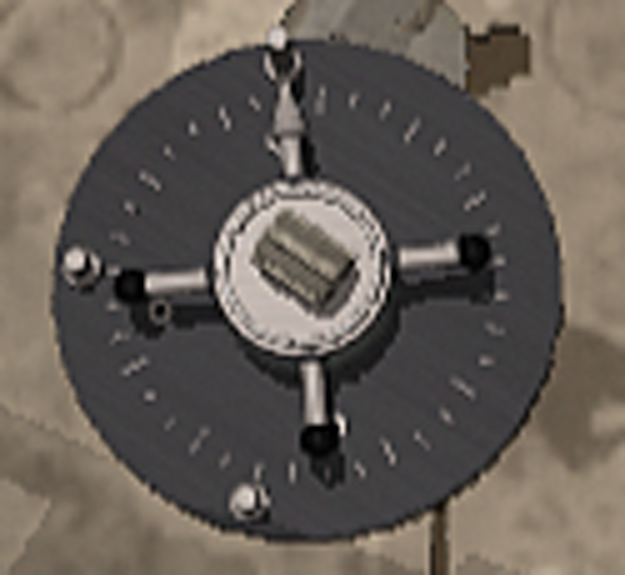

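The pointer tip at crop (288,85) points at the foot of the tall post at crop (282,60). The angles agree within 1°: pointer 5.5°, post 6.1°. The cutter is centred, the loose parts have not moved and the hand is clear, so I hand the job in.

```bash
python3 -c "
from h import *
print(np.abs(state()['joint_velocities']).max()); job_done()"
```

```text
0.025106935501310854
the job is handed in; nothing more can be done
```

I turned the head about 131° anticlockwise by pushing one ball spoke with the closed fingertips. I then backed off, lifted the hand clear and handed the job in at about 14 s.

- **Pointer:** the last top view put it at 5.5° and the tall post at 6.1°. A wrist view just before gave 9.2° and 8.4°. The absolute angles differ between the cameras by 2–4° from calibration and the assumed table centre. In both views the pointer is within 1° of the post, against a tolerance of about 5°.
- **Cutter:** it lies on the head within about 5 mm of the axis, at its original height.
- **Loose parts:** the mill, slug and block read the same positions as at the start, to within 1 mm.
- **Forces:** the wrist force read under 3 N at every check. It was read only between moves, so I did not see the contact force throughout.

No check failed.

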